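Seat the stencil plate on its register pins

ROBOT

A 6-joint arm with a two-finger parallel gripper is mounted at the origin on the work surface. World frame = base frame: x ahead of the robot, y to its left, z up, the work surface at z = 0. Lengths are in m, angles in rad, forces in N, time in s.
With the tool pointing down it reaches from about 0.375 to 0.9 m from the base axis. Payload 3.1 kg.
Tool frame: the origin (TCP) lies on the centre line of the jaws, within the pads' length; the fingertips stand 19 mm ahead of it and the grasp point (between the pads) is the TCP; y points along the fingers, x is the direction in which the jaws open and shut, and the axes are right-handed (so a half turn about y gives the same grasp; the last joint's range is limited). The gripper opens to 85 mm and grips with 20 to 120 N. Pads are 22 mm wide; open, the fingers measure 114 mm over their backs; the gripper's body (76 mm by 85 mm) begins 54 mm behind the grasp point. The pads swing forward as they close: fully open they stand 13 mm farther back than shut.
Start: joints at [1.101, 0.527, 1.433, -0, 1.181, -0.178], TCP at [0.18, 0.599, 0.25] pointing down, gripper open.
Joint ranges: [-3.08, 3.08], [-0.75, 2.2], [0.22, 2.44], [-1.43, 4.57], [0, 2.65], [-2.85, 2.85]. Speed limits (rad/s): [2.79, 2.79, 3.14, 3.14, 3.14, 3.14].

INTERFACE

Orientations are given as a unit quaternion [x, y, z, w].
In Python, from station import * gives the robot as it stands.
- The arm moves only by the tool step_arm, never from a script. Its argument "moves" is a list of rows, each a list of 7 numbers: the turn, a rotation vector about the tool's x, y, z in rad, then the shift along the tool's x, y, z in cm, then the closure, from -1 (fully open) to 1 (shut). A call has 1 to 12 rows; each row is the pose to reach, as a shift and turn from the pose measured when the call began, along the tool's axes at that moment; what a row does not reach only later rows make up. A row lasts 1/8 s, in which the tool goes at most 62.5 mm and 10.7 degrees, less where a joint would pass 70% of its speed; a pose out of reach is approached as far as the arm can. A call with a gripper value outside its range is refused whole. The fingers move at their own pace and stop on an object; "grip_force" is the grip in N (left out, the last holds). Time passes only in rows, so rows that repeat a pose let the fingers close. It gives the time, the measured TCP pose, the force and the opening at its end, in the units of the state.
- sense(): the state, without advancing time (a new reading comes with each control period).
- snapshot(name): name is "scene" or "top" or "wrist"; returns a dict with "frame" (480x640x3 uint8, red, green, blue), "z_map" (480x640 float32, m along the optical axis (not along the pixel's ray), 0 where there is no reading), "vfov" (degrees; the focal length in pixels is half the picture's height over the tangent of half this angle, whatever the lens; pixels are square), "cx", "cy" (the principal point, pixels), "xyz" and "orientation" of the camera in the world. Camera axes: x right, y down, z forward; pixel columns grow to the right and rows downward; lengths in m; the calibration is good to about 2 mm. A picture is of the moment at which its call begins.
- sign_off(): hands the job in, once; it reports no verdict.
The state is a dict: "t": time; "q": joint angles; "qd": joint speeds; "tau": joint torques, N m; "tcp_pos": TCP position; "tool_rot": TCP orientation; "force": force on the tool from outside, world axes, zero at the start; "ft_torque": the same for the moment, N m; "finger_gap": opening from 0.0 (shut) to 1.0 (fully open).
Only numpy, scipy, OpenCV 4.12 (cv2) and the standard library are available. Lean on these libraries where they do the work, as an engineer would, in place of code of your own. Each camera call takes 0.05 s, during which the arm holds its last target.

TASK

The blue stencil plate is riding up on the two brass pins of the plywood register board. Nudge it gently along the board with the fingertips or the outside of the fingers, never pinching or lifting it, until its round hole and its slot drop over the two pins and it lies flat on the board. Then take the hand away, and leave everything else on the table, and the weight and cork on the board, where they are.

Things in the scene. Friction and masses are not known exactly. Their poses are not given: they have to be found in the camera images.
- board: Light plywood register board 220 (x) by 310 (y) by 12 mm, fixed, level. Origin: centre of its underside; x points away from the robot (yaw up to 0.3 rad either way), y to the robot's left. Two fixed brass pins, 8 mm in diameter with domed tops, stand 8 mm above its upper face at x +30, y +50 and -50 mm.
- pin_left (a point): Top of the brass pin at board x +30, y +50 mm (20 mm above the table).
- pin_right (a point): Top of the brass pin at board x +30, y -50 mm (20 mm above the table).
- stencil: Ink-blue acrylic plate, 120 (x) by 160 (y) by 6 mm, 0.22 kg, loose. Origin: centre of underside. Seated, its origin and axes match the board's, 12 mm up. Starts 12 to 22 mm too near (-x of board), up to 30 mm off sideways, up to 0.12 rad askew, near edge on the board, far part riding on the pins (tilted 4 deg); slides easily, drops flat when both pins enter. Seven 36 by 8 mm slits at x -36 to 0.
- round_hole (a point): Centre, at the plate's upper face, of the round through hole at plate x +30, y +50 mm: 11.5 mm in diameter; it belongs on pin_left. Seated, this point is 18 mm above the table.
- slot (a point): Centre, at the plate's upper face, of the through slot at plate x +30, y -50 mm: 11.5 mm along x by 17.5 mm along y; it belongs on pin_right. Seated, this point is 18 mm above the table.
- weight: Brass paperweight with a small knob, 34 mm in diameter, 37 mm tall, standing on the board's far left corner; origin at the centre of its foot. Leave it alone.
- stopper: Cork, 26 mm in diameter, 30 mm tall, standing on the board's far right corner; origin at the centre of its foot. Leave it alone.
- ink_jar: Amber jar with black lid, 60 mm in diameter, 70 mm tall, standing to the left or right of the board; origin at the centre of its foot. Leave it alone.
- brush: Paint brush, 190 mm long, lying on the table to the left. Leave it alone.
- pencil_cup: Blue ceramic cup with three pencils, 76 mm in diameter, 155 mm tall with the pencils, standing to the left or right of the board; origin at the centre of its foot. Leave it alone.
- tape: White tape dispenser, 55 by 130 mm, 82 mm tall, to the right; origin at the centre of its foot. Leave it alone.
Not all that is in view belongs to the job. Leave any green or orange look-alike of the stencil alone.

How it is judged:
By the outcome, as a careful person would: the job done as asked, in the order asked, and still so for the second after the job is handed in, with the robot touching nothing.
It also fails if it takes over 51 s, if anything falls off the work surface, if the arm or the gripper's body presses on something with over 40 N, if the wrist force passes 120 N, or if a joint passes its speed limit or range.

## Working session

There is one attempt and no reset: what is moved stays moved. The work goes in short steps, Python scripts to look and compute and a tool call to move; the robot and the scene stay as the last step left them, time stands still between calls to the robot, and variables do not carry over. Pictures are saved under pics/ and viewed, and the job is handed in when it is done.

Besides the shell and the picture viewer there is one more tool, called after "Call:" as name([rows], argument=value, ...), one row to a line, values as JSON. step_arm: Moves the arm, as the interface text tells. Its arguments: {"type":"object","properties":{"moves":{"type":"array","items":{"type":"array","items":{"type":"number"}}},"grip_force":{"type":"number"}},"required":["moves"]}

```bash
mkdir -p pics; ls
cat > h.py <<'E'
from station import *
import numpy as np, cv2
from scipy.spatial.transform import Rotation as R
def snap(n,f):
    s=snapshot(n); cv2.imwrite('pics/'+f+'.png',cv2.cvtColor(s['frame'],cv2.COLOR_RGB2BGR)); np.save('pics/'+f+'.npy',s,allow_pickle=True); return s
def load(f): return np.load('pics/'+f+'.npy',allow_pickle=True).item()
def fl(s): return 240/np.tan(np.radians(s['vfov'])/2)
def world(s):
    f=fl(s); v,u=np.mgrid[:480,:640]; z=s['z_map']
    P=np.stack([(u-s['cx'])/f*z,(v-s['cy'])/f*z,z],-1)
    return P@R.from_quat(s['orientation']).as_matrix().T+np.array(s['xyz'])
def proj(s,p):
    c=(np.atleast_2d(p)-s['xyz'])@R.from_quat(s['orientation']).as_matrix(); f=fl(s)
    return np.c_[c[:,0]/c[:,2]*f+s['cx'],c[:,1]/c[:,2]*f+s['cy']]
def pixz(s,u,v,zz):
    f=fl(s); d=R.from_quat(s['orientation']).as_matrix()@np.array([(u-s['cx'])/f,(v-s['cy'])/f,1]); o=np.array(s['xyz']); return o+d*(zz-o[2])/d[2]
E
python3 - <<'E'
from h import *
print(sense())
for n in('scene','top','wrist'):
    s=snap(n,n+'0'); print(n,s['vfov'],s['cx'],s['cy'],s['xyz'],s['orientation'])
E
```

```text
pics
{'t': 0.0, 'q': array([ 1.10049214e+00,  5.28487326e-01,  1.43394912e+00,  4.31971045e-06,
        1.18138654e+00, -1.78485169e-01]), 'qd': array([-6.99609752e-04, -1.16910846e-04,  1.50541445e-04, -9.97773483e-04,
       -7.50798291e-05,  9.38617185e-04]), 'tau': array([ 2.76934916e-04, -4.42356241e+01, -1.78024632e+01, -1.28027186e-04,
        8.33681028e-03, -3.52123280e-06]), 'tcp_pos': array([0.17945028, 0.59795673, 0.24930569]), 'tool_rot': array([ 0.56773272,  0.42128329, -0.422697  , -0.56703368]), 'force': array([ 0.53549615, -0.34708494, -0.54162256]), 'ft_torque': array([-0.01089361, -0.01160877, -0.03945821]), 'finger_gap': 0.9976478274091217}
scene 48.64307487178844 313.02615494698523 236.36576409894772 [1.26792018 0.45207417 0.86538299] [ 0.43552595  0.80205056 -0.35686146 -0.19920327]
top 51.79908023628176 320.79115298067205 244.67119707482772 [ 0.35049129 -0.01275715  1.38797932] [-0.6969228   0.71531893 -0.03376372  0.03843759]
wrist 58.84539954608286 316.698533074578 237.28050426959194 [0.11515723 0.61770404 0.37247681] [0.79526006 0.59149089 0.07838133 0.10750033]
```

View pics/scene0.png

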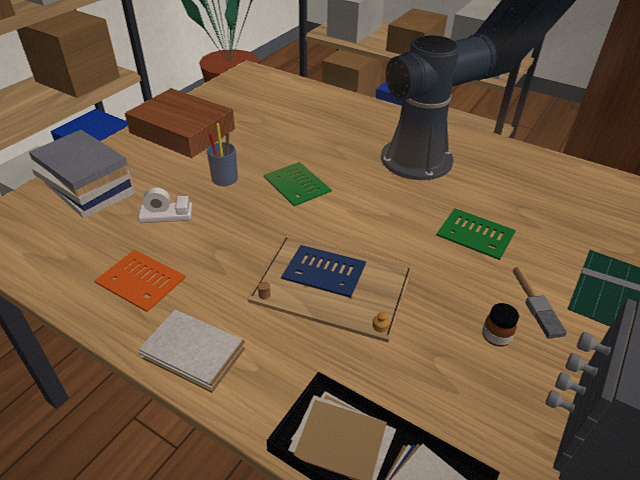

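View pics/top0.png

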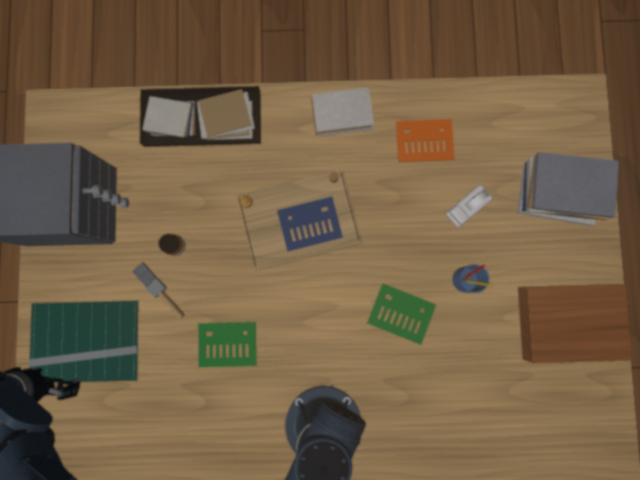

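View pics/wrist0.png

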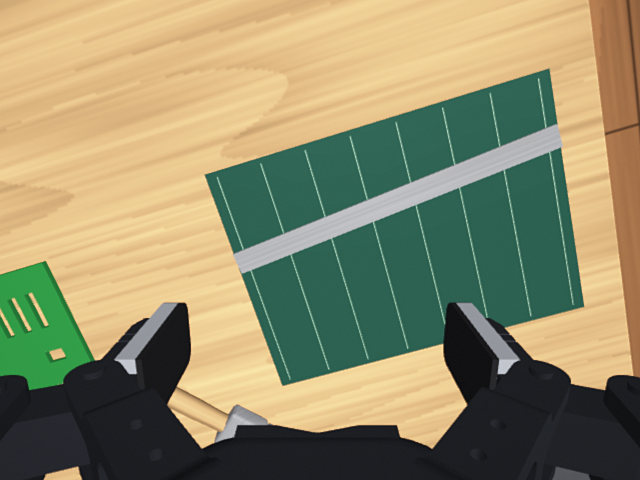

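The blue stencil is at top (310,223) and scene (325,270). Its look-alikes are the green plates at top (401,313) and (227,344), and the orange plate at top (425,140). I choose the blue one on the plywood board and check it in a close crop.

Run:
```python
from h import *
s=load('top0'); im=cv2.cvtColor(s['frame'],cv2.COLOR_RGB2BGR)
cv2.imwrite('pics/crop0.png',cv2.resize(im[155:285,220:380],(800,650),interpolation=cv2.INTER_CUBIC)[:600])
for n,p in dict(b1=(239,196),b2=(343,173),b3=(359,239),b4=(257,267)).items(): print(n,pixz(s,*p,0.012))
st=sense(); print(R.from_quat(st['tool_rot']).as_matrix().round(3))
hsv=cv2.cvtColor(s['frame'],cv2.COLOR_RGB2HSV); 
m=((hsv[...,0]>105)&(hsv[...,0]<130)&(hsv[...,1]>120)).astype(np.uint8); m[:,:270]=0;m[:,350:]=0;m[:180]=0;m[260:]=0
c=max(cv2.findContours(m,0,2)[0],key=cv2.contourArea); r=cv2.minAreaRect(c); print(r)
for p in cv2.boxPoints(r): print(p,pixz(s,*p,0.02))
```

```text
b1 [0.63622976 0.22244413 0.012     ]
b2 [ 0.69450212 -0.07375605  0.012     ]
b3 [ 0.50477841 -0.11282711  0.012     ]
b4 [0.43378878 0.17396418 0.012     ]
[[ 0.288 -0.001 -0.958]
 [ 0.958 -0.001  0.288]
 [-0.002 -1.     0.   ]]Traceback (most recent call last):
  File "<stdin>", line 8, in <module>
ValueError: max() iterable argument is empty
```

View pics/crop0.png

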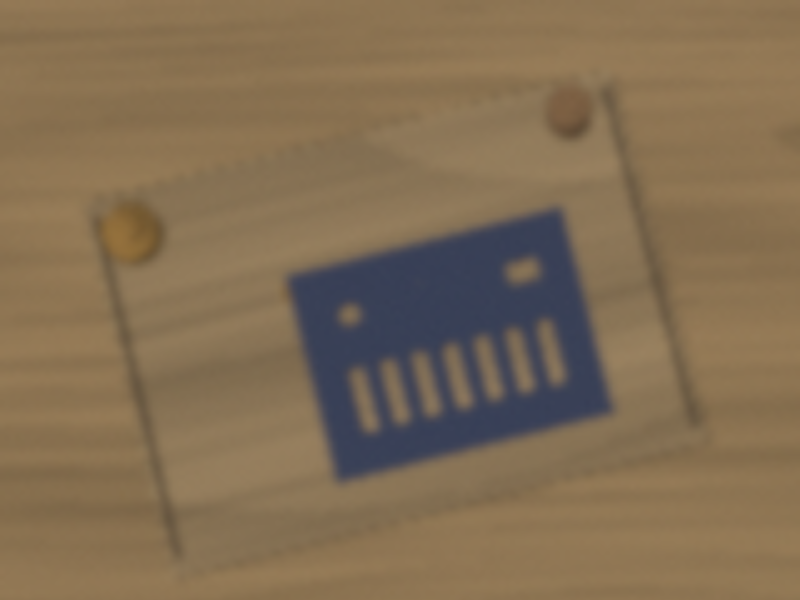

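Run:
```python
from h import *
s=load('wrist0'); st=sense(); T=R.from_quat(st['tool_rot']).as_matrix(); C=R.from_quat(s['orientation']).as_matrix()
print('cam axes in tool (cols)\n',(T.T@C).round(3), 'pos',T.T@(np.array(s['xyz'])-st['tcp_pos']))
a=proj(s,[st['tcp_pos']+T@[0,0.019,0],st['tcp_pos']]);print(a)
# desired: cam centre looks at board centre from tcp z .25
yaw=.23; Td=R.from_euler('z',.528).as_matrix()@T
o=Td@(T.T@(np.array(s['xyz'])-st['tcp_pos'])); f=Td@(T.T@C)[:,2]
for z in(.25,.3):
    cz=z+o[2]; g=f*(cz-.015)/-f[2]; print(z,np.array([.567,.043])-o[:2]-g[:2])
```

```text
cam axes in tool (cols)
 [[ 1.    -0.    -0.001]
 [ 0.001 -0.264  0.965]
 [-0.    -0.965 -0.264]] pos [ 4.22044759e-05 -1.22881677e-01  6.73224963e-02]
[[316.98105458 312.8971075 ]
 [316.96712324 338.72562192]]
0.25 [0.53712762 0.03651394]
0.3 [0.52380767 0.0334413 ]
```

Call:
step_arm([
  [0,-0.53,0,-41,0,-54,-1],
  [0,-0.53,0,-41,0,-54,-1],
  [0,-0.53,0,-41,0,-54,-1],
  [0,-0.53,0,-41,0,-54,-1],
  [0,-0.53,0,-41,0,-54,-1],
  [0,-0.53,0,-41,0,-54,-1],
  [0,-0.53,0,-41,0,-54,-1],
  [0,-0.53,0,-41,0,-54,-1],
  [0,-0.53,0,-41,0,-54,-1],
  [0,-0.53,0,-41,0,-54,-1],
  [0,-0.53,0,-41,0,-54,-1],
  [0,-0.53,0,-41,0,-54,-1],
])

```text
t: 1.65
tcp_pos: [0.5817, 0.046, 0.2498]
tool_rot: [-0.44, -0.554, 0.555, 0.438]
force: [0.0, 0.5, 1.2]
finger_gap: 0.997
```

Run:
```python
from h import *
s=snap('wrist','w1'); st=sense(); print(st['t'],st['tcp_pos'],st['q'],np.abs(st['qd']).max()); print(R.from_quat(st['tool_rot']).as_matrix().round(3))
```

```text
1.7 [0.57952044 0.04820087 0.24948014] [-1.08395864e-01  4.70274507e-01  1.54417961e+00 -1.54346778e-03
  1.12835619e+00 -1.91304596e+00] 0.051271114621242175
[[-0.232 -0.001 -0.973]
 [ 0.973 -0.001 -0.232]
 [-0.001 -1.     0.002]]
```

View pics/w1.png

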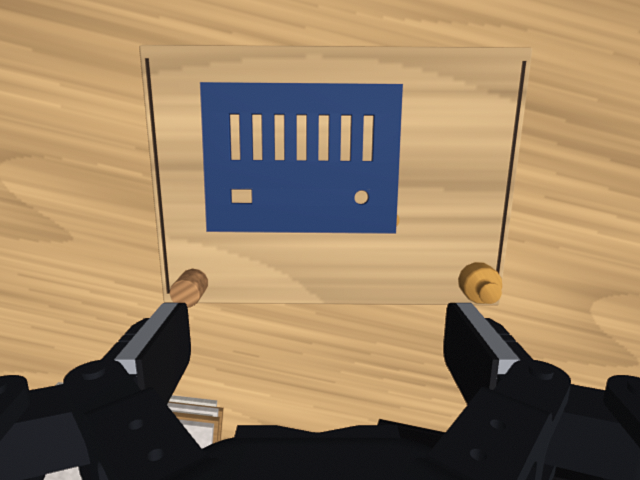

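The wrist view shows the plate with corners at about (201,82), (403,84), (396,233) and (207,232). The hole is at (361,197), the slot at (242,196), and the board corners are near (140,46), (530,47) and (165,303).

```bash
cat >> h.py <<'E'
from scipy.optimize import least_squares
def bluemask(s):
    h=cv2.cvtColor(s['frame'],cv2.COLOR_RGB2HSV)
    m=((h[...,0]>100)&(h[...,0]<130)&(h[...,1]>130)&(h[...,2]>60)).astype(np.uint8)
    return m
def linefit(pts):
    vx,vy,x,y=cv2.fitLine(pts.astype(np.float32),cv2.DIST_HUBER,0,.01,.01).ravel(); return np.array([vy,-vx,-(vy*x-vx*y)])
def quad(s):
    m=bluemask(s); n,l,stt,c=cv2.connectedComponentsWithStats(m); k=1+np.argmax(stt[1:,4]); m=(l==k).astype(np.uint8)
    cs=cv2.findContours(m,cv2.RETR_CCOMP,cv2.CHAIN_APPROX_NONE)[0]; c=max(cs,key=cv2.contourArea)[:,0].astype(float)
    b=cv2.boxPoints(cv2.minAreaRect(c.astype(np.float32)))
    # order corners: TL,TR,BR,BL in image
    ce=b.mean(0); b=b[np.argsort(np.arctan2(b[:,1]-ce[1],b[:,0]-ce[0]))]
    L=[]
    for i in range(4):
        p,q=b[i],b[(i+1)%4]; d=(q-p); ln=np.linalg.norm(d); d/=ln; r=c-p; t=r@d; e=abs(r@np.array([-d[1],d[0]]))
        sel=(t>.1*ln)&(t<.9*ln)&(e<12); nrm=np.array([d[1],-d[0]]) ; L.append(linefit(c[sel]+0.5*nrm))
    X=[np.cross(L[i-1],L[i]) for i in range(4)]; return np.array([x[:2]/x[2] for x in X]),m
def holes(s,m):
    out=[]
    cs,hi=cv2.findContours(m,cv2.RETR_CCOMP,cv2.CHAIN_APPROX_NONE)
    for c,h in zip(cs,hi[0]):
        if h[3]>=0 and cv2.contourArea(c)>30:
            M=cv2.moments(c); out.append((M['m10']/M['m00'],M['m01']/M['m00'],cv2.contourArea(c)))
    return out
PC=np.array([[-60,-80],[-60,80],[60,80],[60,-80]])/1000. # img TL,TR,BR,BL
def plateworld(p,P): # p: x,y,yaw,tilt,z ; P (n,3)
    return P@R.from_euler('ZY',[p[2],-p[3]]).as_matrix().T+np.array([p[0],p[1],p[4]])
def fitplate(s,c,flat=False):
    P=np.c_[PC,np.full(4,.006)]
    def full(v):
        t=0 if flat else v[3]
        return [v[0],v[1],v[2],t,.012+.06*np.sin(t)]
    f=lambda v:(proj(s,plateworld(full(v),P))-c).ravel()
    r=least_squares(f,[.55,.04,.23,.07]); return full(r.x),np.abs(r.fun).max()
E
python3 - <<'E'
from h import *
s=load('w1'); c,m=quad(s); print(c.round(1)); print(holes(s,m)); print(fitplate(s,c), fitplate(s,c,True))
im=cv2.cvtColor(s['frame'],cv2.COLOR_RGB2BGR)
def cr(x,y): return cv2.resize(im[y-20:y+20,x-25:x+25],(400,320),interpolation=cv2.INTER_NEAREST)
cv2.imwrite('pics/bc.png',np.vstack([np.hstack([cr(140,46),cr(530,46)]),np.hstack([cr(165,290),cr(503,290)])])[:640])
E
```

```text
[[200.5  82.3]
 [401.6  84. ]
 [394.9 231.9]
 [206.9 230.2]]
[(360.85296574770257, 196.6624895572264, 199.5), (241.58645276292333, 195.34893048128342, 374.0), (367.48798146539235, 137.8864755285259, 575.5), (345.3, 136.77142857142857, 595.0), (323.2951824004455, 136.64550264550263, 598.5), (301.06695402298845, 136.80862068965519, 580.0), (279.0, 136.87799182720372, 571.0), (256.99589563177955, 136.90002931691583, 568.5), (234.8486519607843, 136.33363970588235, 544.0)]
([np.float64(0.5499934811734919), np.float64(0.024745422556358927), np.float64(0.22326760923389868), np.float64(0.023524781362131153), np.float64(0.01341135669558195)], np.float64(1.2795504098143624)) ([np.float64(0.550148746427792), np.float64(0.024729816257050247), np.float64(0.22294524334753762), 0, np.float64(0.012)], np.float64(1.2984540063371242))
```

View pics/bc.png

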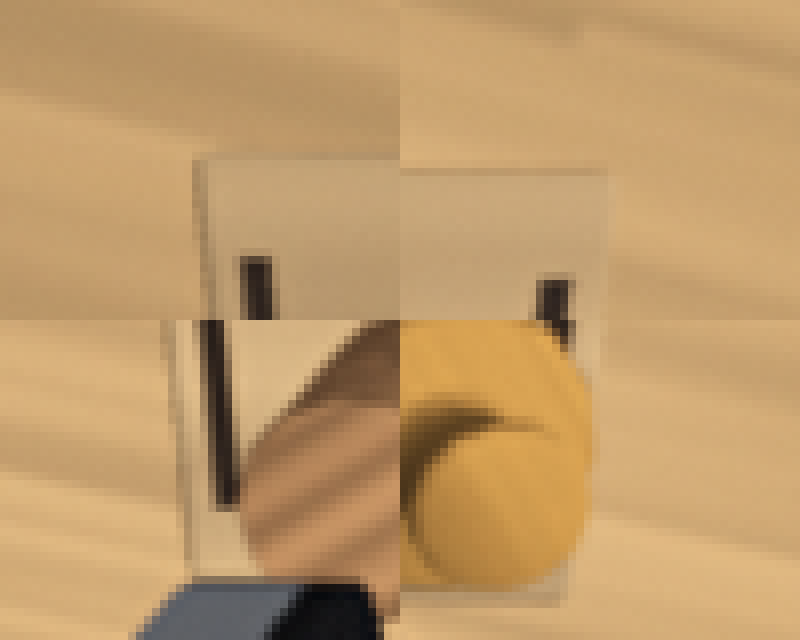

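```bash
cat >> h.py <<'E'
BC=np.array([[-110,-155],[-110,155],[110,155],[110,-155]])/1000.
def joint(s,c,hol,bpix,tilt,bidx,wb=1,board0=None):
    """hol: list of (plate xy, pixel). bpix: pixels for board corners bidx"""
    import copy
    Pp=np.r_[np.c_[PC,np.full(4,.006)],[[h[0][0],h[0][1],.004] for h in hol]]; pix=np.r_[c,[h[1] for h in hol]]
    Bp=np.c_[BC[bidx],np.full(len(bidx),.012)]
    Rc=R.from_quat(s['orientation'])
    def res(v,full=False):
        s2=dict(s); s2['orientation']=(Rc*R.from_rotvec(v[6:9])).as_quat(); s2['xyz']=np.array(s['xyz'])+[0,0,v[9]]
        bw=Bp@R.from_euler('z',v[2]).as_matrix().T+[v[0],v[1],0]
        pw=plateworld([v[3],v[4],v[5],tilt,.012+.06*np.sin(tilt)],Pp)
        e=np.r_[((proj(s2,bw)-bpix)*wb).ravel(),(proj(s2,pw)-pix).ravel()]
        return np.r_[e,v[6:8]/.004*.5,v[8]/.001*.5,v[9]/.002*.5] if not full else e
    r=least_squares(res,[.57,.04,.23,.55,.03,.23,0,0,0,0]); v=r.x
    d=R.from_euler('z',-v[2]).as_matrix()@np.array([v[3]-v[0],v[4]-v[1],0])
    print('board',v[:3].round(4),'plate',v[3:6].round(4),'cam',v[6:].round(4)); print('rel mm',(d[:2]*1000).round(2),'dyaw',round(v[5]-v[2],4)); print('res',res(v,True).reshape(-1,2).round(2).tolist())
    return v
E
python3 - <<'E'
from h import *
s=load('w1'); c,m=quad(s)
hol=[((.03,.05),(360.85,196.66)),((.03,-.05),(241.6,195.35))]
for i,y in enumerate([234.85,257,279,301.07,323.3,345.3,367.5]): hol.append(((-.018,np.nan),(y,136.9)))
hol=hol[:2]
bp=np.array([[139.2,45.6],[531.2,47.3],[499,305.6]])
for t in(0.07,0.03): v=joint(s,c,hol,bp,t,[0,1,2])
W=world(s)
for u,vv in[(145,50),(525,52),(490,262),(330,60),(300,280),(300,90),(300,110),(300,180),(300,225),(220,90),(220,220),(390,90),(390,220)]: print(u,vv,W[vv,u].round(4))
E
```

```text
board [0.5646 0.0546 0.2264] plate [0.5491 0.0235 0.2234] cam [ 0.0028 -0.0028 -0.      0.0034]
rel mm [-22.12 -26.82] dyaw -0.003
res [[-0.04, 0.15], [0.25, 0.25], [-0.25, -0.53], [-0.08, -0.22], [0.31, -0.3], [0.31, 0.43], [-0.18, 0.4], [-0.28, -0.2], [-0.1, 0.03]]
board [0.5635 0.0555 0.2271] plate [0.5482 0.0244 0.2234] cam [0.0052 0.0002 0.     0.0026]
rel mm [-21.94 -26.91] dyaw -0.0037
res [[-0.55, -0.02], [0.44, 0.25], [0.13, -0.15], [-0.39, 0.02], [0.45, 0.14], [-0.58, -0.01], [0.81, -0.03], [-0.65, -0.2], [0.37, 0.01]]
145 50 [ 0.4954 -0.1134  0.0122]
525 52 [0.4284 0.1768 0.0126]
490 262 [0.5993 0.2088 0.0113]
330 60 [0.4689 0.0297 0.0105]
300 280 [0.6554 0.0474 0.0111]
300 90 [0.4967 0.0119 0.0179]
300 110 [0.5115 0.0154 0.0212]
300 180 [0.5655 0.0276 0.0219]
300 225 [0.6021 0.0359 0.0244]
220 90 [ 0.5113 -0.0495  0.0185]
220 220 [ 0.613  -0.0302  0.0259]
390 90 [0.4803 0.0811 0.0172]
390 220 [0.5802 0.1081 0.026 ]
```

Run:
```python
from h import *
s=load('w1'); st=sense(); T=R.from_quat(st['tool_rot']).as_matrix(); L=((world(s)-st['tcp_pos'])@T)*1000
for u,v in[(186,308),(175,308),(188,330),(160,325),(140,345),(120,355),(130,365),(188,350),(150,330),(100,372),(448,308),(460,308),(500,350)]: print(u,v,L[v,u].round(1))
m=(s['z_map']>0)&(L[...,1]<40)&(L[...,1]>-40)&(np.abs(L[...,0])<90)
q=L[m]; print('max y',q[:,1].max(), np.percentile(q[:,1],99)); t=q[q[:,1]>np.percentile(q[:,1],99)-8]; print(t.min(0),t.max(0),len(t))
print(np.abs(t[:,0]).min(),np.abs(t[:,0]).max())
```

```text
186 308 [-45.2   5.2   6.5]
175 308 [-45.8  -3.3  10.4]
188 330 [-45.5   6.   -1.9]
160 325 [-46.9 -13.2   9.7]
140 345 [-48.  -24.6   9.9]
120 355 [-50.7 -30.   10.2]
130 365 [-48.4 -30.2   7.6]
188 350 [-45.4   3.8  -8.1]
150 330 [-48.5 -16.4   9.9]
100 372 [-50.2 -40.4  12.2]
448 308 [40.5  4.8  6.5]
460 308 [42.2 -1.4  9.5]
500 350 [ 44.1 -26.8   9.7]
max y 7.123766546901762 4.883481857469207
[-57.54735184  -3.11561103 -12.65758714] [53.26393769  7.12376655 10.69673156] 1479
39.6608869237756 57.54735183955432
```

Call:
step_arm([
  [0,0.01,0,-12.3,6,3.6,1],
  [0,0.01,0,-12.3,6,3.6,1],
  [0,0.01,0,-12.3,6,3.6,1],
  [0,0.01,0,-12.3,18,3.6,1],
  [0,0.01,0,-12.3,18,3.6,1],
  [0,0.01,0,-12.3,18,3.6,1],
  [0,0.01,0,-12.3,18,3.6,1],
])

```text
t: 2.58
tcp_pos: [0.574, -0.0792, 0.0715]
tool_rot: [-0.441, -0.553, 0.553, 0.44]
force: [0.5, 0.5, 0.3]
finger_gap: 0.002
```

Run:
```python
from h import *
s=snap('wrist','w2'); st=sense(); print(st['t'],st['tcp_pos'],st['finger_gap'],st['force']); T=R.from_quat(st['tool_rot']).as_matrix();print(T.round(3))
s2=snap('scene','s2'); cv2.imwrite('pics/s2c.png',cv2.resize(cv2.cvtColor(s2['frame'],cv2.COLOR_RGB2BGR)[200:350,220:420],(800,600),interpolation=cv2.INTER_CUBIC))
L=((world(s)-st['tcp_pos'])@T)*1000
m=(s['z_map']>0)&(L[...,1]<23)&(L[...,1]>5)&(np.abs(L[...,0])<40)&(np.abs(L[...,2])<20)
q=L[m]; print(q.min(0),q.max(0),np.percentile(q,[2,98],axis=0))
```

```text
2.625 [ 0.57474623 -0.07969784  0.07250644] 0.0016870789966555203 [-0.06139415 -0.25181342  0.51148095]
[[-0.224  0.004 -0.975]
 [ 0.975 -0.003 -0.224]
 [-0.003 -1.    -0.003]]
[-12.75852404   5.03764411   7.0596926 ] [14.45663632 18.76373411 12.75866885] [[-11.7869511    5.243905     7.51279786]
 [ 13.52252773  17.05545357  12.45493884]]
```

View pics/w2.png

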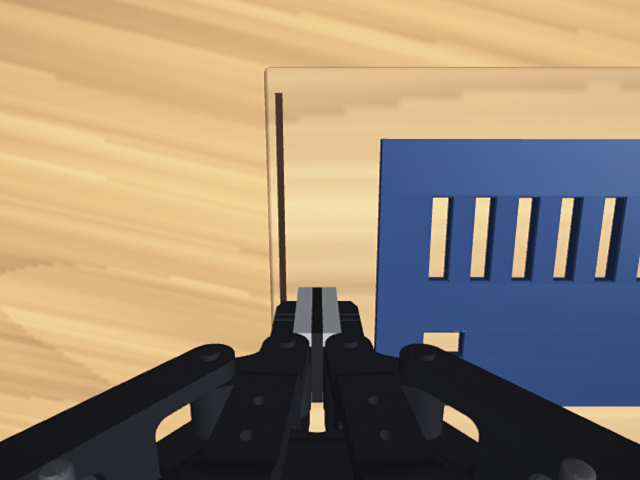

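View pics/s2c.png

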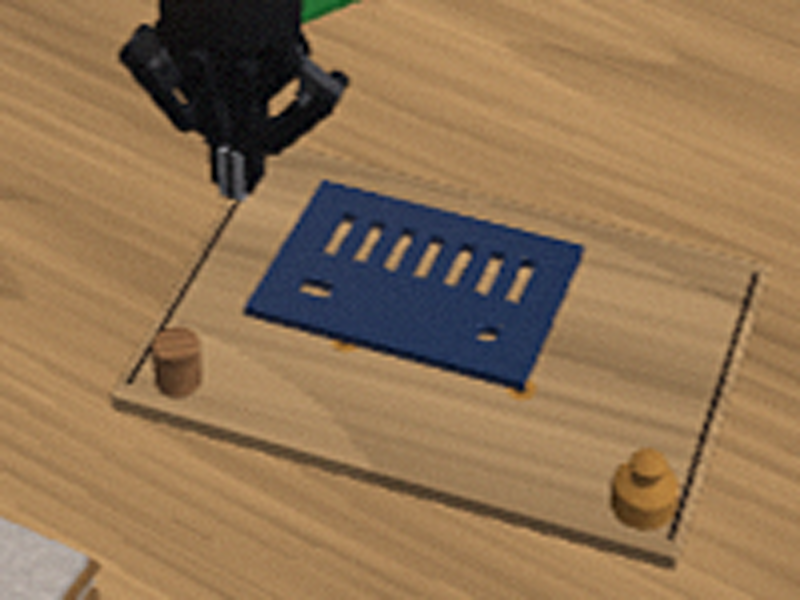

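The wrist picture shows the shut fingertips at (317,290) beside the plate's right edge at u≈380. The scene crop shows the brass pins peeking out from under the plate's far edge at (345,345) and (525,388).

Call:
step_arm([
  [0,0,0,0,2.5,0,1],
  [0,0,0,0,3.9,0,1],
  [0,0,0,0,3.9,0,1],
  [0,0,0,0.5,3.9,0,1],
  [0,0,0,1.0,3.9,0,1],
  [0,0,0,1.2,3.9,0,1],
  [0,0,0,1.4,3.9,0,1],
  [0,0,0,1.6,3.9,0,1],
  [0,0,0,1.8,3.9,0,1],
  [0,0,0,2.0,3.9,0,1],
  [0,0,0,2.2,3.9,0,1],
  [0,0,0,2.2,3.9,0,1],
])

```text
t: 4.18
tcp_pos: [0.5702, -0.0584, 0.0338]
tool_rot: [0.442, 0.553, -0.553, -0.439]
force: [0.1, -0.4, -0.4]
finger_gap: -0.001
```

Run:
```python
from h import *
s=snap('wrist','w3'); st=sense(); print(st['t'],st['tcp_pos'],st['force']); T=R.from_quat(st['tool_rot']).as_matrix();print(T.round(3))
s2=snap('scene','s3'); cv2.imwrite('pics/s3c.png',cv2.resize(cv2.cvtColor(s2['frame'],cv2.COLOR_RGB2BGR)[200:350,220:420],(800,600),interpolation=cv2.INTER_CUBIC))
```

```text
4.225 [ 0.57017795 -0.05845025  0.03383832] [0.13049019 0.43975352 0.435434  ]
[[-0.224  0.004 -0.975]
 [ 0.975 -0.003 -0.224]
 [-0.004 -1.    -0.004]]
```

View pics/w3.png

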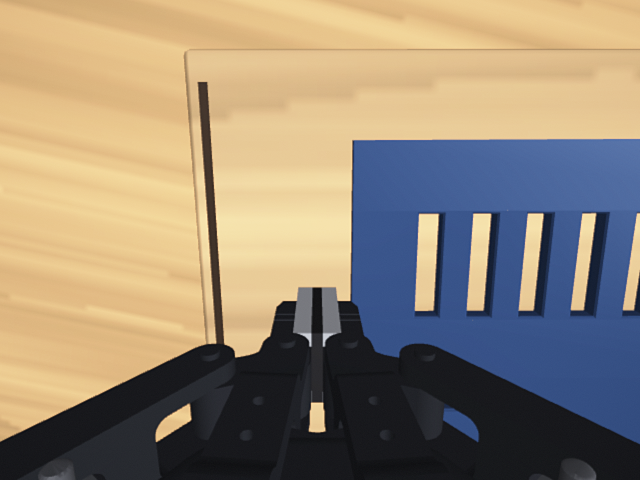

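View pics/s3c.png

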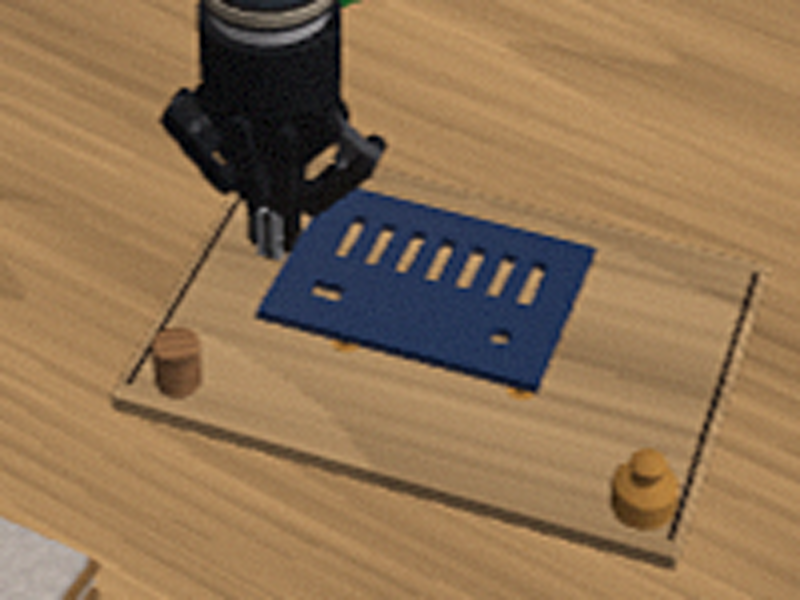

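```bash
cat > g.py <<'E'
from h import *
def gap(f,bc,pc):
    s=load(f); a=pixz(s,*bc,.012); b=pixz(s,*pc,.018); d=R.from_euler('z',-.2264).as_matrix()@(b-a); print(f,(d[:2]*1000).round(1),'(seated 50,75)')
E
python3 - <<'E'
from g import *
gap('w1',(139.2,45.6),(200.5,82.3)); gap('w2',(265.5,67.5),(380.5,139)); gap('w3',(184.5,49.5),(353,140.5))
E
```

```text
w1 [27.3 47.8] (seated 50,75)
w2 [27.7 46.3] (seated 50,75)
w3 [27.7 53.1] (seated 50,75)
```

Call:
step_arm([
  [0,0,0,0.2,0,0,1],
  [0,0,0,0.4,0,0,1],
  [0,0,0,0.6,0,0,1],
  [0,0,0,0.8,0,0,1],
  [0,0,0,1.0,0,0,1],
  [0,0,0,1.2,0,0,1],
  [0,0,0,1.4,0,0,1],
  [0,0,0,1.6,0,0,1],
  [0,0,0,1.75,0,0,1],
  [0,0,0,1.9,0,0,1],
  [0,0,0,1.9,0,0,1],
])

```text
t: 5.65
tcp_pos: [0.5658, -0.0397, 0.0338]
tool_rot: [0.442, 0.553, -0.553, -0.439]
force: [1.3, -1.3, 0.2]
finger_gap: 0.001
```

Run:
```python
from h import *
s=snap('wrist','w4'); st=sense(); print(st['t'],st['tcp_pos'],st['force'])
```

```text
5.7 [ 0.56583537 -0.03975736  0.0337672 ] [0.48469321 0.27131921 0.98542901]
```

View pics/w4.png

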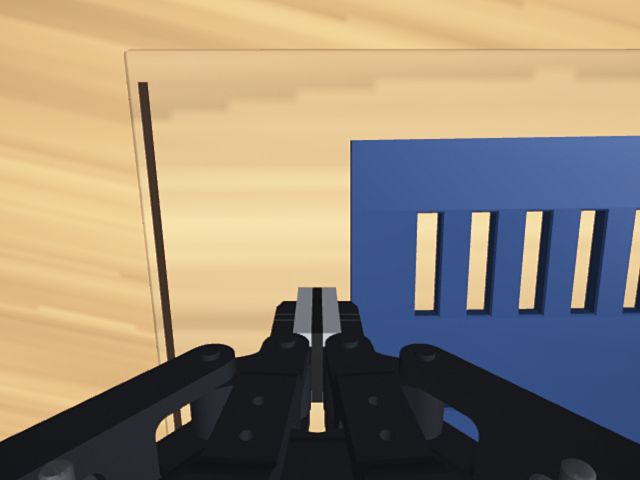

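Call:
step_arm([
  [0,0,0,-1.5,0,0,1],
  [0,0,0,-1.5,-3,0,1],
  [0,0,0,2,-10,-1,-1],
  [0,0,0,8.3,-15,-3.3,-1],
  [0,0,0,8.3,-21.6,-3.3,-1],
  [0,0,0,8.3,-21.6,-3.3,-1],
  [0,0,0,8.3,-21.6,-3.3,-1],
  [0,0,0,8.3,-21.6,-3.3,-1],
])

```text
t: 6.7
tcp_pos: [0.5777, 0.0485, 0.2485]
tool_rot: [-0.442, -0.553, 0.553, 0.44]
force: [1.4, -0.1, -0.1]
finger_gap: 1.0
```

Run:
```python
from h import *
s=snap('wrist','w5'); st=sense(); print(st['t'],st['tcp_pos'],st['force'],np.abs(st['qd']).max()); c,m=quad(s); print(c.round(1)); print(holes(s,m)[:2])
```

```text
6.75 [0.57747096 0.04843759 0.24786444] [-0.69480472  0.68964734  0.13745847] 0.01188972590913212
[[226.5  87.8]
 [428.3  84. ]
 [423.3 232.7]
 [234.7 235.3]]
[(268.6029810298103, 199.75971093044262, 369.0), (388.46153846153845, 197.9051282051282, 195.0)]
```

View pics/w5.png

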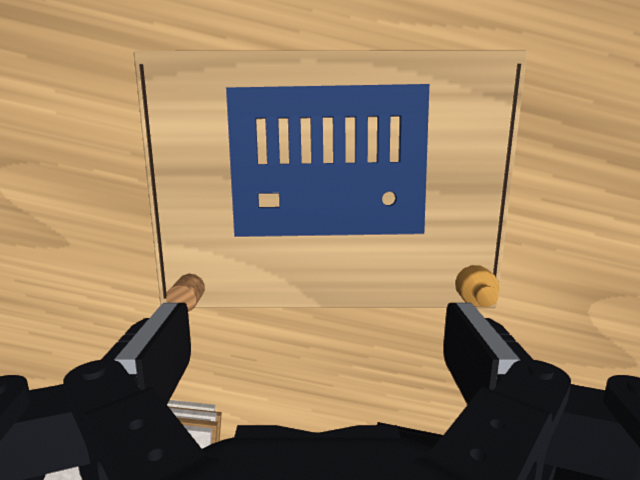

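```bash
cat >> h.py <<'E'
def bcrop(f,o,cs=((135,50),(525,50),(160,294),(496,294))):
    s=load(f); im=cv2.cvtColor(s['frame'],cv2.COLOR_RGB2BGR)
    cr=lambda x,y: cv2.resize(im[y-20:y+17,x-25:x+25],(400,296),interpolation=cv2.INTER_NEAREST)
    k=[cr(*c) for c in cs]; cv2.imwrite('pics/'+o+'.png',np.vstack([np.hstack(k[:2]),np.hstack(k[2:])]))
E
python3 -c "
from h import *
bcrop('w5','bc5')"
```

```text
(no output)
```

View pics/bc5.png

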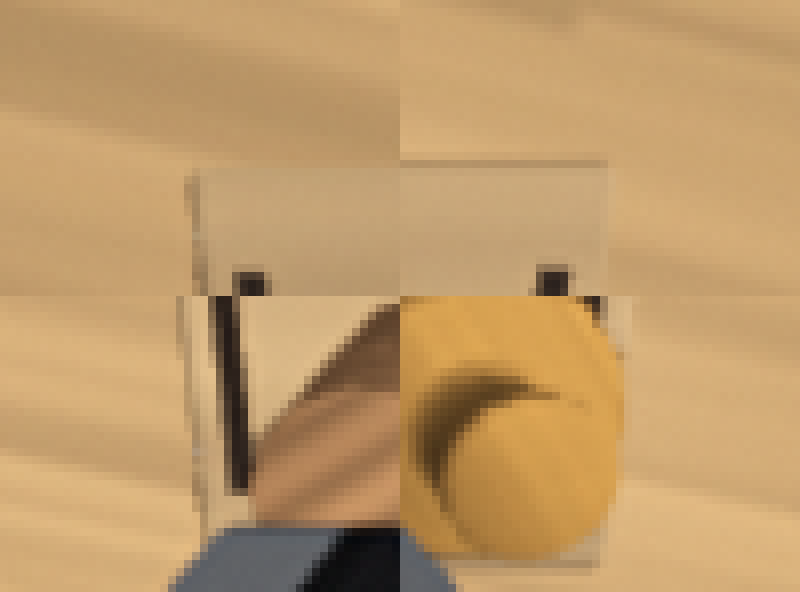

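Run:
```python
from h import *
s=load('w5'); c,m=quad(s)
hol=[((.03,.05),(388.46,197.9)),((.03,-.05),(268.6,199.76))]
for t in (.07,): v=joint(s,c,hol,np.array([[133.6,50.5],[526.2,50.],[496,308]]),t,[0,1,2])
st=sense(); print(R.from_quat(st['tool_rot']).as_matrix().round(3))
```

```text
board [0.5645 0.0548 0.2245] plate [0.5422 0.0488 0.2406] cam [ 0.0026 -0.0016 -0.      0.0033]
rel mm [-23.04  -0.84] dyaw 0.0161
res [[-0.04, 0.15], [0.26, 0.14], [-0.26, -0.38], [-0.11, -0.36], [0.16, -0.23], [0.18, 0.3], [-0.15, 0.52], [-0.28, -0.05], [0.19, -0.06]]
[[-0.223  0.001 -0.975]
 [ 0.975 -0.002 -0.223]
 [-0.002 -1.    -0.   ]]
```

Call:
step_arm([
  [0,0,0,0.9,0,6,-1],
  [0,0,0,0.9,5,12,-1],
  [0,0,0,0.9,11,12,-1],
  [0,0,0,0.9,16,12,-1],
  [0,0,0,0.9,20,12,-1],
  [0,0,0,0.9,22,12,-1],
  [0,0,0,0.9,22,12,-1],
  [0,0,0,0.9,22,12,-1],
])

```text
t: 7.75
tcp_pos: [0.4583, 0.0297, 0.0278]
tool_rot: [-0.441, -0.552, 0.553, 0.441]
force: [0.1, 0.1, 0.7]
finger_gap: 0.999
```

Run:
```python
from h import *
s=snap('wrist','w6'); st=sense(); print(st['t'],st['tcp_pos'],st['force'],st['q']); T=R.from_quat(st['tool_rot']).as_matrix();print(T.round(3))
s2=snap('scene','s6'); cv2.imwrite('pics/s6c.png',cv2.resize(cv2.cvtColor(s2['frame'],cv2.COLOR_RGB2BGR)[200:350,220:420],(800,600),interpolation=cv2.INTER_CUBIC))
L=((world(s)-st['tcp_pos'])@T)*1000
m=(s['z_map']>0)&(L[...,1]<8)&(L[...,1]>0)&(np.abs(L[...,0])<62)&(np.abs(L[...,2])<20)
q=L[m]; print(np.percentile(q,[0,2,98,100],axis=0))
d=R.from_euler('z',-.2255).as_matrix()@(st['tcp_pos']-[.5645,.0548,0]);print('tcp board',d)
```

```text
7.8 [0.45873525 0.02970744 0.02824958] [-0.67411389  0.07516414 -0.1190848 ] [-0.17780716  0.73441687  1.99640488 -0.00564216  0.40935866 -1.96752465]
[[-0.222  0.001 -0.975]
 [ 0.975 -0.002 -0.222]
 [-0.003 -1.    -0.   ]]
[[-5.35972616e+01  8.92556337e-03 -1.04557144e+01]
 [-4.76761753e+01  8.27885376e-02 -9.28949009e+00]
 [ 4.81504161e+01  6.79803280e+00  1.20297329e+01]
 [ 5.47835754e+01  7.87406461e+00  1.23464027e+01]]
tcp board [-0.10869758 -0.00080894  0.02824958]
```

View pics/s6c.png

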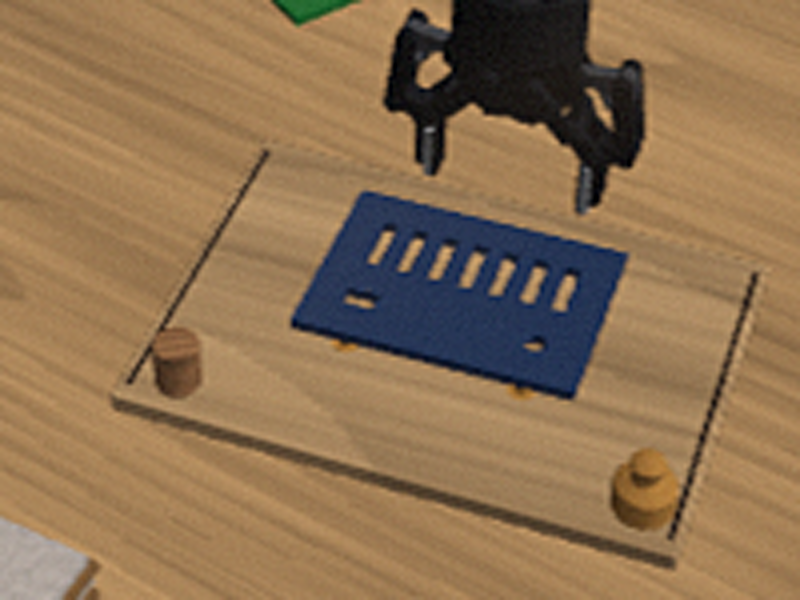

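View pics/w6.png

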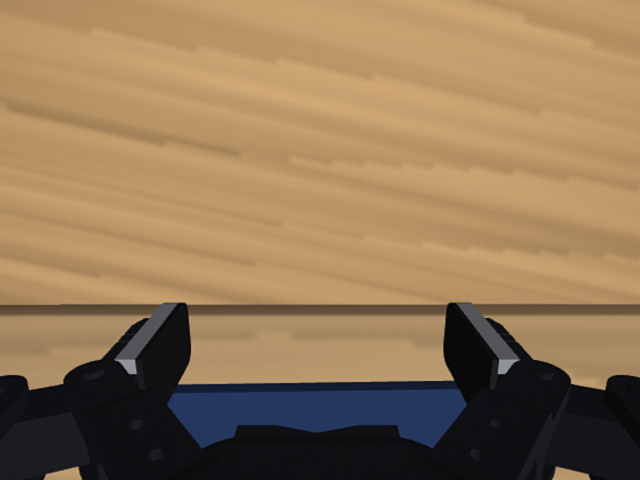

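Call:
step_arm([
  [0,0,0,0,0.7,0,-1],
  [0,0,0,0,0.7,-0.5,-1],
  [0,0,0,0,0.7,-1.0,-1],
  [0,0,0,0,0.7,-1.3,-1],
  [0,0,0,0,0.7,-1.5,-1],
  [0,0,0,0,0.7,-1.7,-1],
  [0,0,0,0,0.7,-1.9,-1],
  [0,0,0,0,0.7,-2.1,-1],
  [0,0,0,0,0.7,-2.3,-1],
  [0,0,0,0,0.7,-2.5,-1],
  [0,0,0,0,0.7,-2.7,-1],
  [0,0,0,0,0.7,-2.7,-1],
])

```text
t: 9.35
tcp_pos: [0.4859, 0.0357, 0.0216]
tool_rot: [-0.442, -0.553, 0.553, 0.44]
force: [-0.8, 0.3, -0.8]
finger_gap: 1.001
```

Run:
```python
from h import *
s=snap('wrist','w7'); st=sense(); print(st['t'],st['tcp_pos'],st['force']); T=R.from_quat(st['tool_rot']).as_matrix();print(T.round(3))
s2=snap('scene','s7'); cv2.imwrite('pics/s7c.png',cv2.resize(cv2.cvtColor(s2['frame'],cv2.COLOR_RGB2BGR)[200:350,220:420],(800,600),interpolation=cv2.INTER_CUBIC))
d=R.from_euler('z',-.2255).as_matrix()@(st['tcp_pos']-[.5645,.0548,0]);print('tcp board',d)
```

```text
9.4 [0.48591797 0.03570143 0.02163298] [-0.77904942  0.83236445  0.65223446]
[[-0.222  0.003 -0.975]
 [ 0.975 -0.003 -0.222]
 [-0.003 -1.    -0.002]]
tcp board [-0.08086285 -0.00104459  0.02163298]
```

View pics/s7c.png

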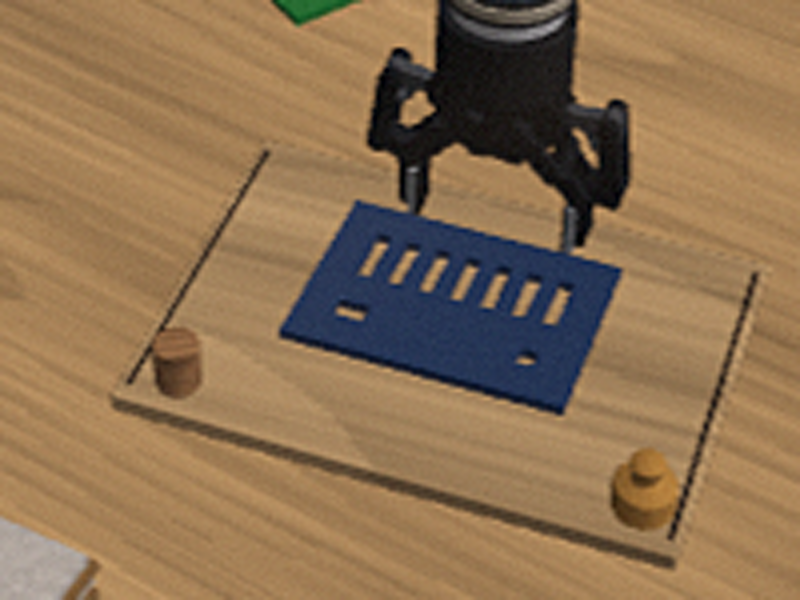

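View pics/w7.png

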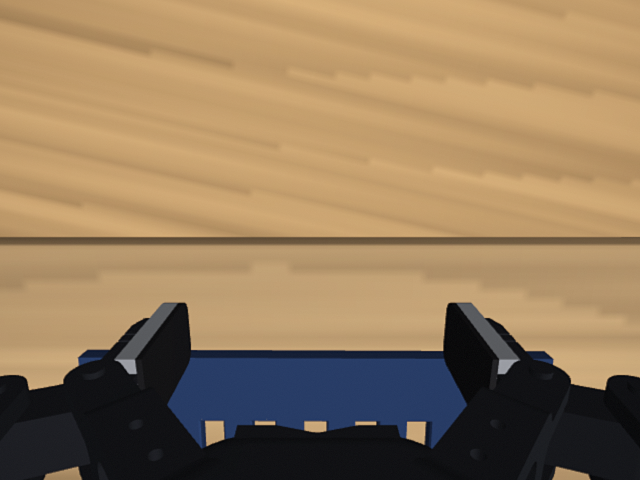

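Call:
step_arm([
  [0,0,0,0,0,-0.15,-1],
  [0,0,0,0,0,-0.3,-1],
  [0,0,0,0,0,-0.45,-1],
  [0,0,0,0,0,-0.6,-1],
  [0,0,0,0,0,-0.6,-1],
  [0,0,0,0,0,1.0,-1],
  [0,0,0,0,-4,1.0,-1],
  [0,0,0,0,-10,-4,-1],
  [0,0,0,0,-16,-9,-1],
  [0,0,0,0,-22.7,-9.5,-1],
  [0,0,0,0,-22.7,-9.5,-1],
  [0,0,0,0,-22.7,-9.5,-1],
])

```text
t: 10.95
tcp_pos: [0.5806, 0.0575, 0.2521]
tool_rot: [0.445, 0.555, -0.551, -0.437]
force: [0.5, 0.2, -0.1]
finger_gap: 1.004
```

Run:
```python
from h import *
s=snap('wrist','w8'); st=sense(); print(st['t'],st['tcp_pos'],st['force'],np.abs(st['qd']).max()); c,m=quad(s); print(c.round(1)); print(holes(s,m)[:2])
bcrop('w8','bc8')
```

```text
11.0 [0.57843713 0.05748491 0.24976211] [-0.59319759 -0.50259959 -0.50310972] 0.059571573247499496
[[218.6  99.3]
 [416.8 100.9]
 [410.1 244.5]
 [224.4 244.5]]
[(376.31028368794324, 210.51861702127658, 188.0), (258.5, 210.0, 360.0)]
```

View pics/w8.png

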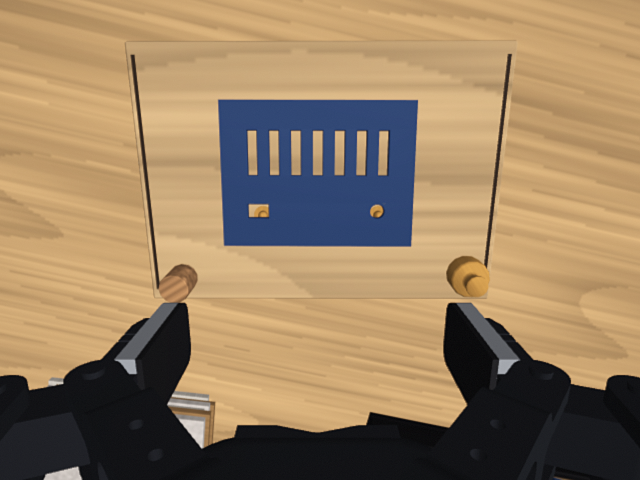

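View pics/bc8.png

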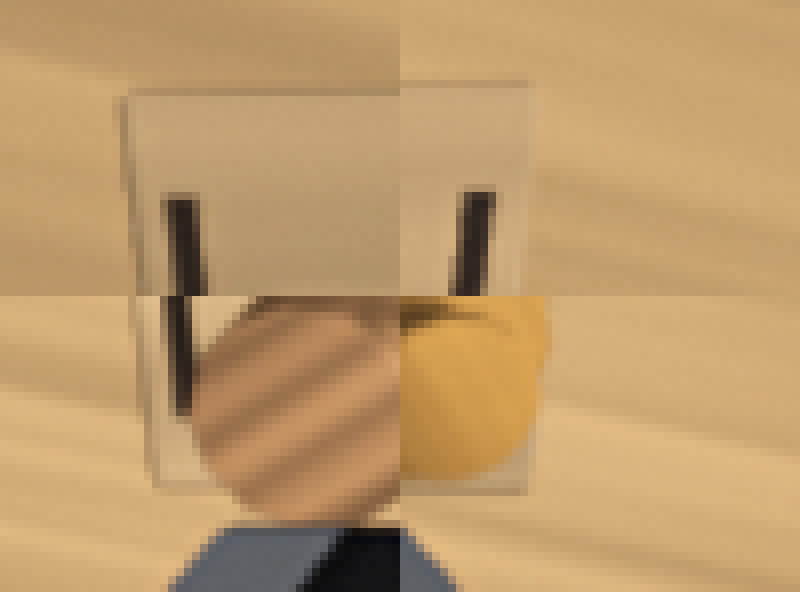

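Run:
```python
from h import *
s=load('w8'); c,m=quad(s)
hol=[((.03,.05),(376.3,210.5)),((.03,-.05),(258.5,210.))][:0]
P=np.array([[125.2,41.5],[516.3,40.2],[487,298.5],[154.4,298.4]])
def j(t):
    Pc=[((.0299,.0499),(376.3,210.5)),((.03,-.05),(258.5,210.))]; return joint(s,c,Pc,P,t,[0,1,2,3])
for t in(0,.035,.07): j(t)
W=world(s)
for a,b,u,v in[('near',0,0,0)]: pass
for n,(u0,u1,v0,v1) in dict(near=(230,405,103,110),mid=(230,405,185,200),far=(230,405,230,240),board_near=(230,405,70,90),board_far=(230,405,255,275)).items(): print(n,np.median(W[v0:v1,u0:u1,2]).round(5))
s2=snap('scene','s8'); im2=cv2.cvtColor(s2['frame'],cv2.COLOR_RGB2BGR); im=cv2.cvtColor(s['frame'],cv2.COLOR_RGB2BGR)
a=cv2.resize(im[185:255,210:420],(800,267),interpolation=cv2.INTER_CUBIC); b=cv2.resize(im2[235:318,250:400],(800,333)[:2],interpolation=cv2.INTER_CUBIC)
cv2.imwrite('pics/z8.png',np.vstack([a,b]))
```

```text
board [0.5626 0.0559 0.2268] plate [0.5586 0.0524 0.221 ] cam [0.0065 0.0017 0.     0.0027]
rel mm [-4.73 -2.44] dyaw -0.0059
res [[-0.84, 0.01], [0.91, 0.01], [0.73, 0.14], [-0.83, 0.29], [-0.22, 1.14], [0.48, 0.17], [-1.89, -0.16], [1.87, -1.03], [-1.3, -0.36], [1.05, -0.26]]
board [0.5633 0.056  0.2268] plate [0.559  0.0525 0.221 ] cam [0.0046 0.0016 0.     0.0032]
rel mm [-5.06 -2.43] dyaw -0.0058
res [[-0.6, 0.18], [0.67, 0.18], [0.39, -0.17], [-0.49, -0.02], [-0.11, 0.61], [0.38, -0.38], [-1.04, 0.42], [1.01, -0.45], [-0.9, -0.24], [0.65, -0.14]]
board [0.5639 0.0561 0.2268] plate [0.5592 0.0525 0.221 ] cam [0.0032 0.0015 0.     0.0037]
rel mm [-5.38 -2.43] dyaw -0.0058
res [[-0.34, 0.34], [0.42, 0.33], [0.08, -0.46], [-0.17, -0.32], [0.01, 0.16], [0.26, -0.84], [-0.17, 0.94], [0.13, 0.06], [-0.5, -0.16], [0.25, -0.06]]
near 0.01784
mid 0.02334
far 0.02626
board_near 0.01149
board_far 0.01141
```

View pics/z8.png

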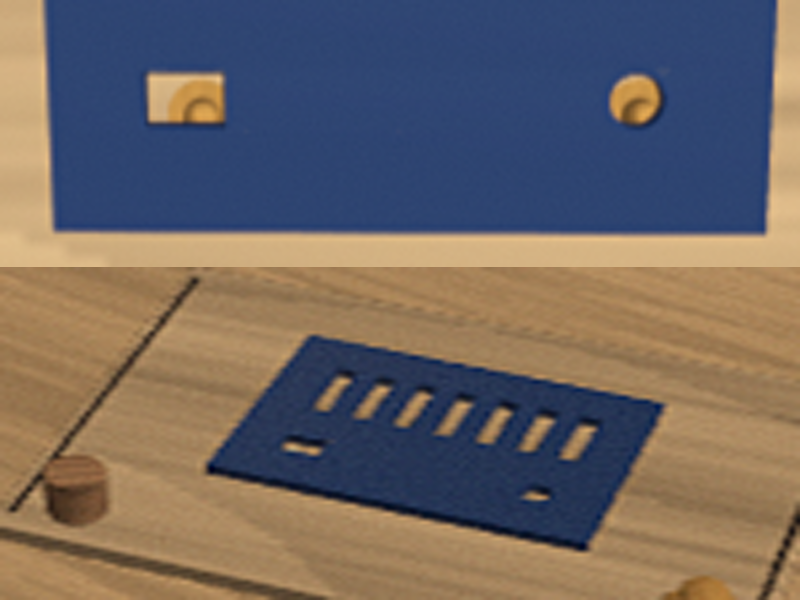

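The wrist picture and depth show the plate still tilted: its far part is at z = 26 mm. The pins show at the far-left side of the holes, so about 2.6 mm to the left and 5 mm forward remain.

```bash
cat >> h.py <<'E'
B0=np.array([.5645,.0548,0]); BY=.2255
def goto(bx,by,z,yaw=BY):
    st=sense(); T=R.from_quat(st['tool_rot']).as_matrix(); w=R.from_euler('z',BY).apply([bx,by,0])+B0; w[2]=z
    print('tcp board',(R.from_euler('z',-BY).apply(st['tcp_pos']-B0)*1000).round(2),'shift cm',(T.T@(w-st['tcp_pos'])*100).round(2))
    Td=np.array([[-np.sin(yaw),0,-np.cos(yaw)],[np.cos(yaw),0,-np.sin(yaw)],[0,-1,0]])
    print('turn',R.from_matrix(T.T@Td).as_rotvec().round(4),'t',st['t'],'F',st['force'].round(1))
E
python3 -c "
from h import *
goto(-.003,-.105,.034)"
```

```text
tcp board [ 1.2910e+01 -1.9000e-01  2.4822e+02] shift cm [-10.42  21.45   1.61]
turn [ 0.0015 -0.0014 -0.003 ] t 11.05 F [ 0.1  1.5 -0.8]
```

Call:
step_arm([
  [0,0,0,-6,5,1.6,1],
  [0,0,0,-10.4,8,1.6,1],
  [0,0,0,-10.4,12,1.6,1],
  [0,0,0,-10.4,17,1.6,1],
  [0,0,0,-10.4,20,1.6,1],
  [0,0,0,-10.4,21.4,1.6,1],
  [0,0,0,-10.4,21.4,1.6,1],
])

```text
t: 11.92
tcp_pos: [0.5838, -0.0477, 0.0332]
tool_rot: [-0.441, -0.552, 0.553, 0.441]
force: [-0.6, -0.6, 1.3]
finger_gap: 0.001
```

```bash
python3 -c "
from h import *
goto(-.003,-.0913,.034)"
```

```text
tcp board [  -4.1  -104.23   33.22] shift cm [ 1.29 -0.08 -0.11]
turn [-0.0012 -0.0015 -0.0015] t 11.925 F [-0.6 -0.6  1.3]
```

Call:
step_arm([
  [0,0,0,0.4,0,-0.1,1],
  [0,0,0,0.8,0,-0.1,1],
  [0,0,0,0.9,0,-0.1,1],
  [0,0,0,1.0,0,-0.1,1],
  [0,0,0,1.1,0,-0.1,1],
  [0,0,0,1.2,0,-0.1,1],
  [0,0,0,1.3,0,-0.1,1],
  [0,0,0,1.3,0,-0.1,1],
  [0,0,0,-0.5,0,-0.1,1],
  [0,0,0,-0.5,-5,-0.1,-1],
  [0,0,0,5,-10,-0.1,-1],
])

```text
t: 13.3
tcp_pos: [0.5777, -0.0105, 0.126]
tool_rot: [-0.444, -0.551, 0.552, 0.442]
force: [0.7, 0.9, 0.3]
finger_gap: 0.415
```

```bash
python3 -c "
from h import *
goto(.013,0,.25)"
```

```text
tcp board [ -1.71 -66.64 126.04] shift cm [  6.64 -12.41  -1.43]
turn [ 0.0008 -0.0071 -0.0029] t 13.3 F [0.7 0.9 0.3]
```

Call:
step_arm([
  [0,-0.007,0,6.6,-6,-1.4,-1],
  [0,-0.007,0,6.6,-12.4,-1.4,-1],
  [0,-0.007,0,6.6,-12.4,-1.4,-1],
  [0,-0.007,0,6.6,-12.4,-1.4,-1],
  [0,-0.007,0,6.6,-12.4,-1.4,-1],
])

```text
t: 13.92
tcp_pos: [0.576, 0.0565, 0.2484]
tool_rot: [-0.441, -0.552, 0.554, 0.441]
force: [0.2, -0.1, -0.9]
finger_gap: 1.001
```

Run:
```python
from h import *
s=snap('wrist','w9'); c,m=quad(s); print(c.round(1)); print(holes(s,m)[:2]); bcrop('w9','bc9')
goto(-.094,0,.028); im=cv2.cvtColor(s['frame'],cv2.COLOR_RGB2BGR)
cv2.imwrite('pics/z9.png',cv2.resize(im[180:260,200:440],(800,267),interpolation=cv2.INTER_CUBIC))
W=world(s)
for n,(u0,u1,v0,v1) in dict(near=(250,395,106,112),far=(250,395,230,238)).items(): print(n,np.median(W[v0:v1,u0:u1,2]).round(5))
```

```text
[[220.8 110. ]
 [419.5 111.7]
 [412.6 255.5]
 [226.  255.5]]
[(378.6367753623188, 221.39673913043478, 184.0), (260.65384615384613, 220.2540360873694, 351.0)]
tcp board [ 11.47  -0.86 247.99] shift cm [ 0.11 22.03 10.48]
turn [-0.0029 -0.0011 -0.0018] t 13.975 F [ 0.1 -0.1 -0.2]
near 0.01174
far 0.02524
```

View pics/bc9.png

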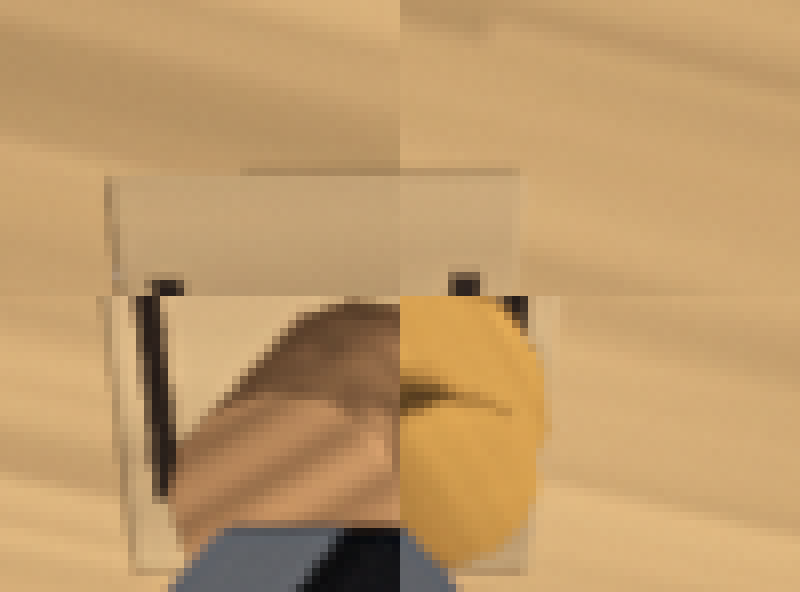

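View pics/z9.png

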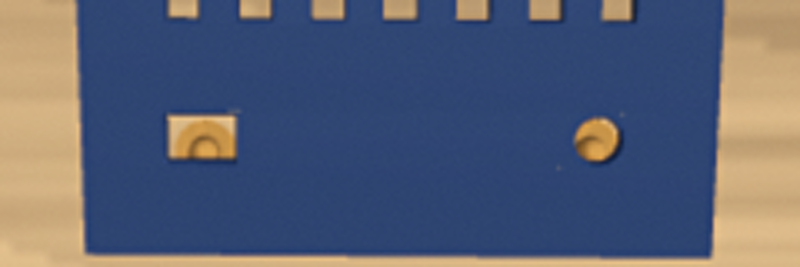

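Run:
```python
from h import *
s=load('w9'); c,m=quad(s)
Pc=[((.03,.05),(378.6,221.4)),((.03,-.05),(260.65,220.7))]
P=np.array([[123.4,52],[515.2,51.4],[487,308.5],[151.5,308.6]])
for t in(.05,.07): joint(s,c,Pc,P,t,[0,1,2,3])
```

```text
board [0.5643 0.0561 0.2258] plate [0.5596 0.0555 0.2201] cam [0.0029 0.0012 0.     0.003 ]
rel mm [-4.75  0.46] dyaw -0.0057
res [[-0.33, -0.02], [0.38, -0.01], [0.02, 0.03], [-0.09, 0.14], [-0.12, 0.45], [0.23, -0.29], [-0.53, 0.48], [0.61, -0.38], [-0.43, -0.25], [0.24, -0.09]]
board [0.5647 0.0562 0.2258] plate [0.5597 0.0555 0.2201] cam [0.0021 0.0013 0.     0.0033]
rel mm [-4.96  0.45] dyaw -0.0057
res [[-0.18, 0.07], [0.23, 0.08], [-0.16, -0.14], [0.1, -0.04], [-0.06, 0.17], [0.15, -0.56], [-0.02, 0.79], [0.1, -0.08], [-0.2, -0.2], [0.01, -0.05]]
```

Call:
step_arm([
  [0,0,0,0.1,0,6,-1],
  [0,0,0,0.1,5,11,-1],
  [0,0,0,0.1,11,11,-1],
  [0,0,0,0.1,16,11,-1],
  [0,0,0,0.1,20,11,-1],
  [0,0,0,0.1,22,11,-1],
  [0,0,0,0.1,22.6,11,-1],
  [0,0,0,0.1,22.6,11,-1],
])

```text
t: 14.98
tcp_pos: [0.4673, 0.0323, 0.0217]
tool_rot: [-0.44, -0.551, 0.554, 0.442]
force: [0.7, 0.3, -0.9]
finger_gap: 0.999
```

```bash
python3 -c "
from h import *
goto(-.070,0,.0215)"
```

```text
tcp board [-99.76  -0.23  21.68] shift cm [ 0.03  0.   -2.98]
turn [-0.0046 -0.0016 -0.0011] t 14.975 F [ 0.7  0.3 -0.9]
```

Contact is expected at z ≈ -2.5 cm and seating at ≈ -2.95 cm. I push slowly up to -2.85 first.

Call:
step_arm([
  [0,0,0,0,0,-1,-1],
  [0,0,0,0,0,-2,-1],
  [0,0,0,0,0,-2.3,-1],
  [0,0,0,0,0,-2.4,-1],
  [0,0,0,0,0,-2.5,-1],
  [0,0,0,0,0,-2.6,-1],
  [0,0,0,0,0,-2.65,-1],
  [0,0,0,0,0,-2.7,-1],
  [0,0,0,0,0,-2.75,-1],
  [0,0,0,0,0,-2.8,-1],
  [0,0,0,0,0,-2.85,-1],
  [0,0,0,0,0,-2.85,-1],
])

```text
t: 16.48
tcp_pos: [0.4953, 0.0386, 0.0216]
tool_rot: [-0.44, -0.551, 0.554, 0.442]
force: [0.3, -0.2, 0.1]
finger_gap: 0.999
```

Run:
```python
from h import *
goto(-.070,0,.0215)
s2=snap('scene','s10'); im2=cv2.cvtColor(s2['frame'],cv2.COLOR_RGB2BGR); cv2.imwrite('pics/s10c.png',cv2.resize(im2[220:330,240:410],(800,518),interpolation=cv2.INTER_CUBIC))
```

```text
tcp board [-71.08  -0.32  21.58] shift cm [ 0.03  0.01 -0.11]
turn [-0.0043 -0.0016 -0.0012] t 16.475 F [ 0.3 -0.2  0.1]
```

View pics/s10c.png

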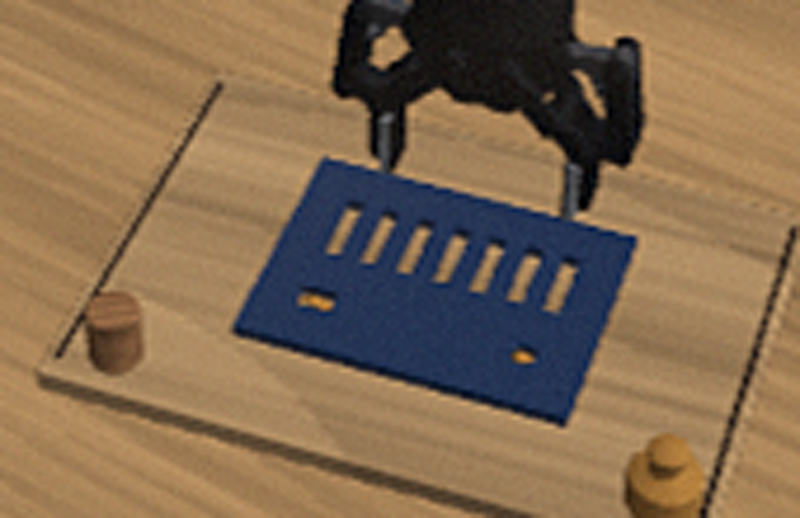

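```bash
cat >> h.py <<'E'
def flat(f):
    s=load(f); W=world(s); m=bluemask(s).astype(bool); m=cv2.erode(m.astype(np.uint8),np.ones((5,5)))>0
    l=(W-B0)@R.from_euler('z',BY).as_matrix(); m&=(np.abs(l[...,0])<.1)&(np.abs(l[...,1])<.14)&(s['z_map']>0)&(np.abs(l[...,2]-.02)<.02)
    q=l[m]; A=np.c_[q[:,:2],np.ones(len(q))]; k=np.linalg.lstsq(A,q[:,2],rcond=None)[0]; print(f,'slope x,y',k[:2].round(4),'z at 0',k[2].round(4),len(q))
E
python3 -c "
from h import *
for f in('scene0','s8','s10','w5','w9'): flat(f)"
```

```text
scene0 slope x,y [0.0751 0.0047] z at 0 0.024 256
s8 slope x,y [0.085  0.0061] z at 0 0.0236 441
s10 slope x,y [-0.0001  0.0043] z at 0 0.0182 563
w5 slope x,y [0.069  0.0005] z at 0 0.0231 21170
w9 slope x,y [ 0.0785 -0.0012] z at 0 0.0225 20394
```

The plate has dropped flat: its slope went from 0.08 to 0, and its top is at 18 mm. I now back off, lift and check.

Call:
step_arm([
  [0,0,0,0,0,0.5,-1],
  [0,0,0,0,0,2,-1],
  [0,0,0,0,-4,2,-1],
  [0,0,0,0,-10,-2,-1],
  [0,0,0,0,-16,-7,-1],
  [0,0,0,0,-22.5,-8,-1],
  [0,0,0,0,-22.5,-8,-1],
  [0,0,0,0,-22.5,-8,-1],
  [0,0,0,0,-22.5,-8,-1],
])

```text
t: 17.65
tcp_pos: [0.5723, 0.0569, 0.2446]
tool_rot: [-0.439, -0.55, 0.555, 0.443]
force: [-0.4, 0.1, -0.0]
finger_gap: 0.998
```

Run:
```python
from h import *
s=snap('wrist','w11'); flat('w11'); goto(0,0,.25); W=world(s); m=0
for n in('near',(230,400,90,100)),: pass
im=cv2.cvtColor(s['frame'],cv2.COLOR_RGB2BGR)
cv2.imwrite('pics/w11c.png',cv2.resize(im[30:330,120:520],(800,600),interpolation=cv2.INTER_CUBIC)); t=snap('top','t11'); cv2.imwrite('pics/s11.png',cv2.cvtColor(snapshot('scene')['frame'],cv2.COLOR_RGB2BGR))
```

```text
w11 slope x,y [-0.0006 -0.0003] z at 0 0.0174 19842
tcp board [  7.91   0.28 244.19] shift cm [-0.03 -0.57  0.8 ]
turn [-0.009  -0.0018  0.0003] t 17.7 F [-0.1  0.3  0.1]
```

View pics/w11c.png

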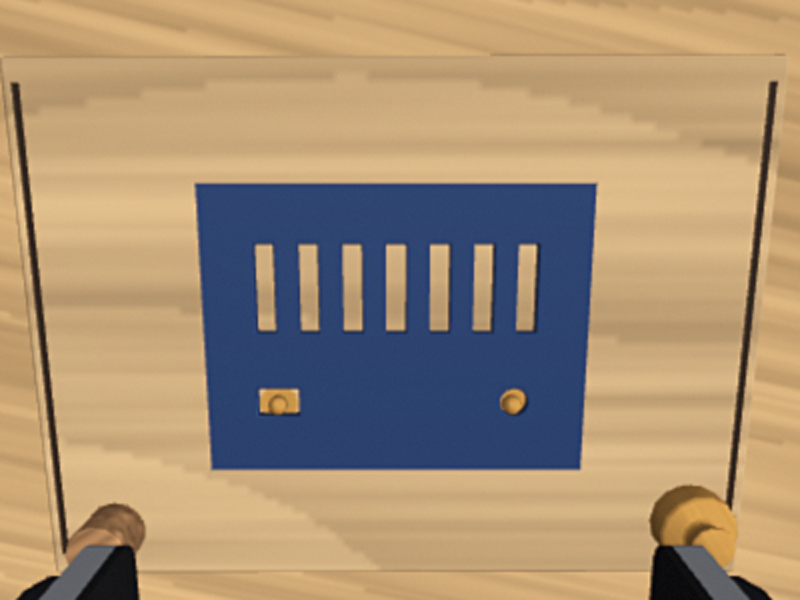

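View pics/s11.png

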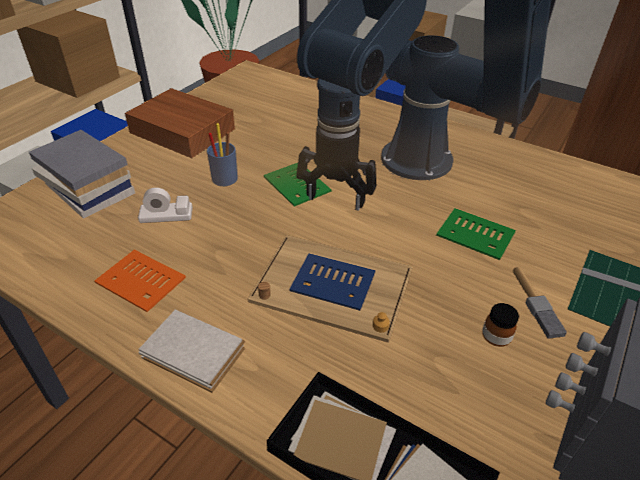

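The plate lies flat. In the crop, the right pin stands inside the slot at (279,403) and the left pin inside the round hole at (513,402). The weight, cork and other objects are where they were, and the hand is clear. I hand it in.

```bash
python3 -c "
from h import *
print(sign_off()); print(sense()['t'])"
```

```text
the job is handed in; nothing more can be done
None
the job is handed in; nothing more can be done
```

The stencil is seated. Its round hole and slot are over the two brass pins, it lies flat, and I handed the job in with the hand clear at about 17.8 s.

**What I did:** I nudged the right edge about 26 mm to the left with the shut fingers. Then I pushed the near edge forward with both open fingertips. A check part-way showed the plate still tilted and about 2.4 mm too far right. I corrected that with a second small side nudge and then pushed forward slowly until it dropped. I never pinched or lifted the plate, and the force readings after each move were under about 2 N.

**Last checks:**
- **Flatness:** the plate's slope went from about 0.08 to 0.00, and its upper face is at 17.4 to 18.2 mm (18 mm expected).
- **Pins:** both are visible inside their openings in the wrist picture.
- **Other objects:** the weight, cork and everything else look unmoved. I judged this by eye from the last scene picture and did not measure it.

No final check failed. The cameras disagreed by about 1 mm on height, which is within their calibration.

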